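# Fill the shaker's empty jar pockets and lock its clamp again

### The job

Some pockets of the sample shaker are empty. Lift the red lock collar and flip the clamp lever over to its open side until the collar drops back locked; put one spare jar, lid up and fully down, into every empty pocket, without taking out the jars already there; then lift the collar again and flip the lever back until the collar has dropped and the clamp bar is locked over all the lids. Leave any surplus jars standing upright in their rack or on the bench, and do not disturb the other things on the bench.

Things in the scene. Friction and masses are not known exactly. Their poses are not given: they have to be found in the camera images.
- shaker: The shaker's jar carrier, fixed to the bench: grey block 76 (x) by 430 (y) by 50 mm high, six square pockets in a row along its y axis; white cheeks 70 mm high at y = -232 and 232; lever housing 40 mm high at its +y end; deck 20 mm high behind the block. Origin: on the bench under the middle of the row. z up, y along the row towards the lever, x away from the robot. May be turned a few degrees.
- pocket0 (a point): Centre of the floor of pocket 0, 20 mm above the bench, at y = -175 mm of the shaker (pockets are 70 mm apart). A pocket is a hole 45 mm square and 30 mm deep; its mouth is 50 mm above the bench. A properly seated jar has its origin here.
- pocket1 (a point): Centre of the floor of pocket 1, 20 mm above the bench, at y = -105 mm of the shaker (pockets are 70 mm apart). A pocket is a hole 45 mm square and 30 mm deep; its mouth is 50 mm above the bench. A properly seated jar has its origin here.
- pocket2 (a point): Centre of the floor of pocket 2, 20 mm above the bench, at y = -35 mm of the shaker (pockets are 70 mm apart). A pocket is a hole 45 mm square and 30 mm deep; its mouth is 50 mm above the bench. A properly seated jar has its origin here.
- pocket3 (a point): Centre of the floor of pocket 3, 20 mm above the bench, at y = 35 mm of the shaker (pockets are 70 mm apart). A pocket is a hole 45 mm square and 30 mm deep; its mouth is 50 mm above the bench. A properly seated jar has its origin here.
- pocket4 (a point): Centre of the floor of pocket 4, 20 mm above the bench, at y = 105 mm of the shaker (pockets are 70 mm apart). A pocket is a hole 45 mm square and 30 mm deep; its mouth is 50 mm above the bench. A properly seated jar has its origin here.
- pocket5 (a point): Centre of the floor of pocket 5, 20 mm above the bench, at y = 175 mm of the shaker (pockets are 70 mm apart). A pocket is a hole 45 mm square and 30 mm deep; its mouth is 50 mm above the bench. A properly seated jar has its origin here.
- clamp_lever (a joint): Angle (rad) of the clamp lever: steel stem 10 mm thick, black ball end 119 mm from its pivot, which is at shaker x = 0, y = 283, z = 50 mm, axis y. At 0 it leans 0.45 rad from upright towards the robot (-x), bar closed; at 0.90 it leans 0.45 rad to the far side (+x), bar open. It stays where left (needs under 5 N at the collar) but is locked at either end unless the collar is lifted.
- lock_collar (a joint): Lift (m) of the red lock collar along the stem: 0 down (locked when the lever is at an end), 0.016 fully up. A spring presses it down with about 3.6 N, 6.5 N when fully up. The lever passes the lock only with the collar lifted at least 12 mm; in mid-swing it rides on the lock, and at the end of the swing it drops when released.
- collar_grip (a point): Centre of the red lock collar, a ribbed ring 34 mm in diameter and 30 mm long round the stem; moves with lever and collar. With the collar down it is 78 mm from the pivot along the stem; the ball's top is 41 mm beyond it. There is 25 mm or more of free room on both sides of it along the shaker's y axis.
- loaded0: Jar already seated in pocket 0, or absent (then pocket 0 is empty). White jar as the spares. It must stay in.
- loaded1: Jar already seated in pocket 1, or absent (then pocket 1 is empty). White jar as the spares. It must stay in.
- loaded2: Jar already seated in pocket 2, or absent (then pocket 2 is empty). White jar as the spares. It must stay in.
- loaded3: Jar already seated in pocket 3, or absent (then pocket 3 is empty). White jar as the spares. It must stay in.
- loaded4: Jar already seated in pocket 4, or absent (then pocket 4 is empty). White jar as the spares. It must stay in.
- loaded5: Jar already seated in pocket 5, or absent (then pocket 5 is empty). White jar as the spares. It must stay in.
- spare0: Spare sample jar standing in a pocket of the yellow rack, its underside 6 mm above the bench: white plastic body 40 mm in diameter, blue lid 44 mm in diameter from 52 to 70 mm above its underside; 70 mm high, 80 to 160 g. Origin: centre of the underside, z up along the jar.
- spare1: Spare sample jar standing in a pocket of the yellow rack, its underside 6 mm above the bench: white plastic body 40 mm in diameter, blue lid 44 mm in diameter from 52 to 70 mm above its underside; 70 mm high, 80 to 160 g. Origin: centre of the underside, z up along the jar.
- spare2: Spare sample jar standing in a pocket of the yellow rack, its underside 6 mm above the bench: white plastic body 40 mm in diameter, blue lid 44 mm in diameter from 52 to 70 mm above its underside; 70 mm high, 80 to 160 g. Origin: centre of the underside, z up along the jar.
- spare3: Spare sample jar standing in a pocket of the yellow rack, its underside 6 mm above the bench: white plastic body 40 mm in diameter, blue lid 44 mm in diameter from 52 to 70 mm above its underside; 70 mm high, 80 to 160 g. Origin: centre of the underside, z up along the jar.
- spare4: Spare sample jar standing in a pocket of the yellow rack, its underside 6 mm above the bench: white plastic body 40 mm in diameter, blue lid 44 mm in diameter from 52 to 70 mm above its underside; 70 mm high, 80 to 160 g. Origin: centre of the underside, z up along the jar.
- rack: Yellow plastic rack for spare jars, loose on the bench (500 g): 66 (x) by 345 (y) by 34 mm high, five square pockets 45 mm wide and 28 mm deep in a row along its y axis, 70 mm apart, at y = -140 to 140 mm; all five hold a spare jar at the start. Origin: centre of its underside. It may be knocked aside with its jars.
- amber_bottle: Bystander: amber bottle 56 mm in diameter, 130 mm high; leave it. Origin: centre of the underside.
- clamp_bar (a joint): Slide (m) of the clamp bar, aluminium, 24 mm wide, 470 mm long, underside 94 and top 103 mm above the bench (4 mm over the lids of seated jars). At 0 it lies along the middle of the row; the lever drives it 80 mm to the shaker's +x, to 0.080, its near edge then 68 mm behind the pocket centres.
Things that resemble listed ones, but are neither listed nor needed, are in the scene too. Leave any orange or turquoise look-alike of the spare2 alone.

How it is judged:
On the way, in this order (a step that is already met when the one before it is completed fails the run):
1. the collar is lifted by more than 10 mm while the lever is still at its clamped end (value of joint lock_collar above 0.01 m and value of joint clamp_lever below 0.12 rad), for 0.1 s.
2. the lever is at its open end with the collar down again (value of joint clamp_lever above 0.84 rad and value of joint lock_collar below 0.004 m), for 0.2 s.
3. every pocket holds a fully seated jar while the lever is locked open (all of step 2 and distance between any of loaded0, spare0, spare1, spare2, spare3, spare4 and pocket0 below 0.01 m and distance between any of loaded1, spare0, spare1, spare2, spare3, spare4 and pocket1 below 0.01 m and distance between any of loaded2, spare0, spare1, spare2, spare3, spare4 and pocket2 below 0.01 m and distance between any of loaded3, spare0, spare1, spare2, spare3, spare4 and pocket3 below 0.01 m and distance between any of loaded4, spare0, spare1, spare2, spare3, spare4 and pocket4 below 0.01 m and distance between any of loaded5, spare0, spare1, spare2, spare3, spare4 and pocket5 below 0.01 m), for 0.2 s.
4. the collar is lifted by more than 10 mm while the lever is still at its open end (value of joint lock_collar above 0.01 m and value of joint clamp_lever above 0.78 rad), for 0.1 s.
5. the lever is back at its clamped end with the collar down (value of joint clamp_lever below 0.06 rad and value of joint lock_collar below 0.004 m), for 0.2 s.
At the end, for the whole second after the job is handed in: Lever within 0.06 rad of clamped, collar under 4 mm up, bar within 8 mm of closed; each pocket holds a jar with its underside centre within 10 mm of the pocket floor's; surplus spares upright (0.15 rad) in the rack or on the bench (underside under 12 mm up): all still (all of step 5 and value of joint clamp_bar below 0.008 m and distance between any of loaded0, spare0, spare1, spare2, spare3, spare4 and pocket0 below 0.01 m and distance between any of loaded1, spare0, spare1, spare2, spare3, spare4 and pocket1 below 0.01 m and distance between any of loaded2, spare0, spare1, spare2, spare3, spare4 and pocket2 below 0.01 m and distance between any of loaded3, spare0, spare1, spare2, spare3, spare4 and pocket3 below 0.01 m and distance between any of loaded4, spare0, spare1, spare2, spare3, spare4 and pocket4 below 0.01 m and distance between any of loaded5, spare0, spare1, spare2, spare3, spare4 and pocket5 below 0.01 m and ((distance between spare0 and pocket0 below 0.01 m or distance between spare0 and pocket1 below 0.01 m or distance between spare0 and pocket2 below 0.01 m or distance between spare0 and pocket3 below 0.01 m or distance between spare0 and pocket4 below 0.01 m or distance between spare0 and pocket5 below 0.01 m) or (height (world z) of spare0 below 0.012 m and angle between spare0's own z axis and vertical below 0.15 rad)) and ((distance between spare1 and pocket0 below 0.01 m or distance between spare1 and pocket1 below 0.01 m or distance between spare1 and pocket2 below 0.01 m or distance between spare1 and pocket3 below 0.01 m or distance between spare1 and pocket4 below 0.01 m or distance between spare1 and pocket5 below 0.01 m) or (height (world z) of spare1 below 0.012 m and angle between spare1's own z axis and vertical below 0.15 rad)) and ((distance between spare2 and pocket0 below 0.01 m or distance between spare2 and pocket1 below 0.01 m or distance between spare2 and pocket2 below 0.01 m or distance between spare2 and pocket3 below 0.01 m or distance between spare2 and pocket4 below 0.01 m or distance between spare2 and pocket5 below 0.01 m) or (height (world z) of spare2 below 0.012 m and angle between spare2's own z axis and vertical below 0.15 rad)) and ((distance between spare3 and pocket0 below 0.01 m or distance between spare3 and pocket1 below 0.01 m or distance between spare3 and pocket2 below 0.01 m or distance between spare3 and pocket3 below 0.01 m or distance between spare3 and pocket4 below 0.01 m or distance between spare3 and pocket5 below 0.01 m) or (height (world z) of spare3 below 0.012 m and angle between spare3's own z axis and vertical below 0.15 rad)) and ((distance between spare4 and pocket0 below 0.01 m or distance between spare4 and pocket1 below 0.01 m or distance between spare4 and pocket2 below 0.01 m or distance between spare4 and pocket3 below 0.01 m or distance between spare4 and pocket4 below 0.01 m or distance between spare4 and pocket5 below 0.01 m) or (height (world z) of spare4 below 0.012 m and angle between spare4's own z axis and vertical below 0.15 rad)) and linear speed of each of spare0, spare1, spare2, spare3, spare4 below 0.02 m/s); the robot touches nothing.
It fails at once if a jar that was already in the carrier is taken out (moved over 25 mm) (distance of any of loaded0, loaded1, loaded2, loaded3, loaded4, loaded5 from where it was at the start of the episode above 0.025 m).
It fails at once if the amber bottle is shoved more than 80 mm or knocked over (distance of amber_bottle from where it was at the start of the episode above 0.08 m or angle between amber_bottle's own z axis and vertical above 0.8 rad).
Of loaded0, loaded1, loaded2, loaded3, loaded4, loaded5 only 1 to 3 are there at a start; the rules pass over those that are not, and their reading is None.
At some moment in a run one of rack may be knocked a few centimetres aside while the robot is not near it.
It also fails if it takes over 210 s, if anything falls off the work surface, if the arm or the gripper's body presses on something with over 40 N, if the wrist force passes 120 N, or if a joint passes its speed limit or range.

### The arm

A 6-joint arm with a two-finger parallel gripper is mounted at the origin on the work surface. World frame = base frame: x ahead of the robot, y to its left, z up, the work surface at z = 0. Lengths are in m, angles in rad, forces in N, time in s.
With the tool pointing down it reaches from about 0.25 to 0.775 m from the base axis. Payload 4 kg.
Tool frame: the origin (TCP) lies on the centre line of the jaws, within the pads' length; the fingertips stand 14 mm ahead of it and the grasp point (between the pads) lies 5 mm behind it (robot.tcp_to_tips is the distance from the TCP to the fingertips, in m); z points along the fingers, y is the line along which they close (so a half turn about z gives the same grasp; the last joint's range is limited). The gripper opens to 94 mm and grips with 3 to 60 N. Pads are 16 mm wide; open, the fingers measure 119 mm over their backs; the gripper's body (75 mm by 177 mm) begins 78 mm behind the grasp point.
Start: joints at [-1.344, 0.087, 1.371, -0, 1.684, -0.103], TCP at [0.178, -0.52, 0.22] pointing down, gripper open.
Joint ranges: [-3.1, 3.1], [-0.76, 2.03], [0.27, 2.55], [-1.08, 4.22], [0.17, 2.65], [-2.57, 2.57]. Speed limits (rad/s): [2.79, 2.79, 3.14, 3.14, 3.14, 3.14].

### API

Orientations are given as [roll, pitch, yaw] about the fixed x, y, z axes, in that order (R = Rz(yaw) Ry(pitch) Rx(roll)).
In Python, from bench import robot gives the robot as it stands.
- The arm moves only by the tool carry_out, never from a script. Its argument "increments" is a list of rows, each a list of 3 entries, a list of its own where there are three numbers: the closure in counts, from 0 (fully open) to 255 (shut), then the shift along the tool's x, y, z in mm, then the turn about the tool's z in degrees. In form: [[fingers, [dx, dy, dz], twist], ...]. A call has 1 to 8 rows; each row shifts and turns the commanded pose from where the row before left it, along the tool's axes as they then stand; what a row does not reach is not made up. A row lasts 1/10 s, in which the tool goes at most 50 mm and 8.59 degrees, less where a joint would pass 70% of its speed; a pose out of reach is approached as far as the arm can. A call with a gripper value outside its range is refused whole. The fingers move at their own pace and stop on an object; the grip force is fixed at half the most. Time passes only in rows, so rows that do not move let the fingers close. It gives the time, the measured TCP pose, the force, the opening and the grip force at its end, in the units of the state.
- robot.get_obs(): the state, without advancing time (a new reading comes with each control period).
- robot.snapshot(name): name is "scene" or "top"; returns the picture (480x640x3 uint8, blue, green, red); there is no depth.
- robot.get_calibration(name): a dict with "vfov" (degrees; the focal length in pixels is half the picture's height over the tangent of half this angle, whatever the lens; pixels are square), "cx", "cy" (the principal point, pixels), "T" (4x4, takes a point from camera to world coordinates). Camera axes: x right, y down, z forward; pixel columns grow to the right and rows downward; lengths in m; the calibration is good to about 2 mm. A picture is of the moment at which its call begins. get_calibration takes no time and is no camera call.
- robot.close_job(): hands the job in; it is judged then, once.
The state is a dict: "time": time; "joint_positions": joint angles; "qvel": joint speeds; "joint_torque": joint torques, N m; "tool_pos": TCP position; "ee_rot": TCP orientation; "wrist_force": force on the tool from outside, world axes, zero at the start; "wrist_torque": the same for the moment, N m; "width": finger opening in m; "finger_force": force on a finger pad.
Only numpy, scipy, OpenCV 4.12 (cv2) and the standard library are available. Lean on these libraries where they do the work, as an engineer would, in place of code of your own. Each camera call takes 0.05 s, during which the arm holds its last target. There are 200 camera calls.

## Working session

There is one attempt and no reset: what is moved stays moved. The work goes in short steps, Python scripts to look and compute and a tool call to move; the robot and the scene stay as the last step left them, time stands still between calls to the robot, and variables do not carry over. Pictures are saved under pics/ and viewed, at most 14 in all, crops included, and the job is handed in when it is done.

Besides the shell and the picture viewer there is one more tool, called as name(argument=value, ...), one argument or row to a line, values as JSON. carry_out: Moves the arm, as the interface text tells. Its arguments: {"type":"object","properties":{"increments":{"type":"array","items":{"type":"array"}}},"required":["increments"]}

```bash
mkdir -p pics; ls
python3 - <<'E'
from bench import robot
import cv2,numpy as np
for n in ("scene","top"):
    cv2.imwrite(f"pics/{n}0.png",robot.snapshot(n)); c=robot.get_calibration(n); print(n,c["vfov"],c["cx"],c["cy"],np.round(c["T"],3).tolist())
print(robot.get_obs())
E
```

```text
pics
scene 44.667766207726196 318.63960401032153 229.8843902352016 [[0.556, 0.468, -0.687, 1.22], [0.831, -0.33, 0.448, -0.408], [-0.016, -0.82, -0.572, 0.721], [0.0, 0.0, 0.0, 1.0]]
top 49.588723352499116 316.6581360356226 241.99216532444947 [[-0.001, -0.981, 0.196, 0.237], [-1.0, -0.002, -0.016, 0.092], [0.016, -0.196, -0.98, 1.254], [0.0, 0.0, 0.0, 1.0]]
{'time': 0.1, 'joint_positions': array([-1.34411539e+00,  8.78943026e-02,  1.37207682e+00, -3.49965211e-05,
        1.68362287e+00, -1.03072072e-01]), 'qvel': array([ 3.94062647e-05, -1.66689807e-03, -2.78596463e-03,  9.83948020e-04,
       -5.27384431e-04,  2.49671219e-03]), 'joint_torque': array([ 3.00293927e-03, -3.41251409e+01, -3.03299618e+01,  7.20951869e-02,
        3.04609956e-02, -9.34536911e-05]), 'tool_pos': array([ 0.17798854, -0.51990962,  0.21842733]), 'ee_rot': array([-3.13959835e+00, -1.71320475e-04,  3.29748934e-01]), 'wrist_force': array([-0.19413242, -0.40178243,  0.0532392 ]), 'wrist_torque': array([0.0317823 , 0.03096662, 0.05955792]), 'finger_force': 0.0, 'width': 0.09424081229922648}
```

View pics/scene0.png

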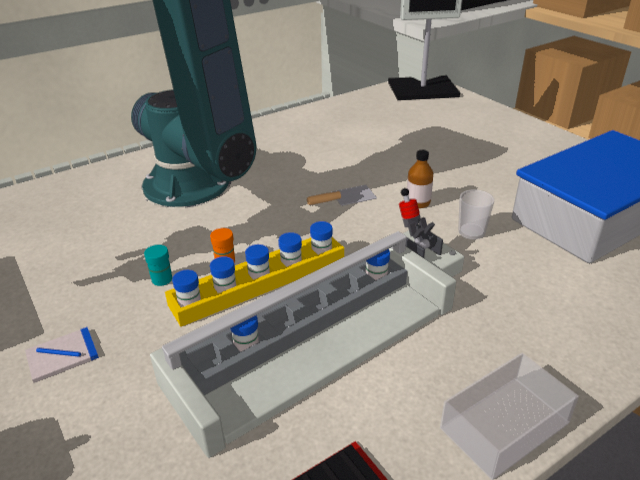

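View pics/top0.png

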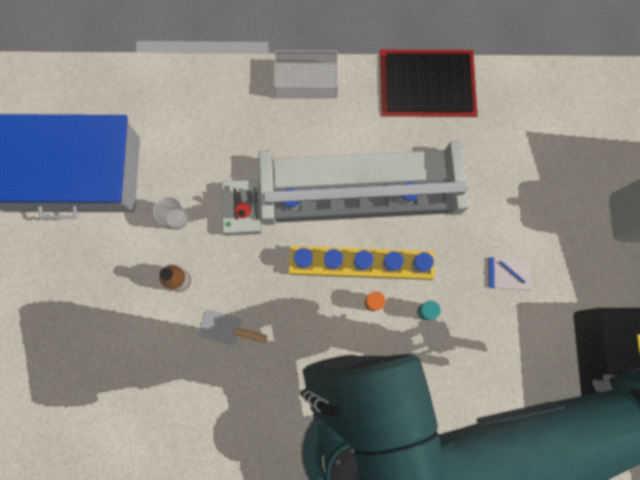

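Scene: the spares are blue-lidded jars in the yellow rack at (186,280) to (321,232). The look-alikes are orange (222,240) and turquoise (158,262). The red collar is at (410,210), and the loaded lids are at (245,330) and (377,262). In the top view the collar is at (242,211), the rack lids run from (303,258) to (424,262), and the bar runs (262,197) to (466,187). The only red candidates in the top view are the collar and the tray rim (428,115). The collar sits on a stem, so I choose it.

```bash
cat > h.py <<'E'
import cv2,numpy as np
from bench import robot
def ray(n,uv):
    c=robot.get_calibration(n); f=240/np.tan(np.radians(c["vfov"]/2)); T=np.array(c["T"])
    d=T[:3,:3]@np.array([(uv[0]-c["cx"])/f,(uv[1]-c["cy"])/f,1]); return T[:3,3],d
def onz(n,uv,z):
    o,d=ray(n,uv); return o+d*(z-o[2])/d[2]
def pix(n,p):
    c=robot.get_calibration(n); f=240/np.tan(np.radians(c["vfov"]/2)); T=np.array(c["T"])
    q=T[:3,:3].T@(np.array(p)-T[:3,3]); return np.array([q[0]/q[2]*f+c["cx"],q[1]/q[2]*f+c["cy"]])
def two(a,b):
    (o,d),(p,e)=ray("scene",a),ray("top",b)
    s=np.linalg.lstsq(np.c_[d,-e],p-o,rcond=None)[0]; A,B=o+s[0]*d,p+s[1]*e
    return (A+B)/2,np.linalg.norm(A-B)
def blobs(img,lo,hi,amin=30):
    m=cv2.inRange(cv2.cvtColor(img,cv2.COLOR_BGR2HSV),np.array(lo),np.array(hi))
    n,l,s,c=cv2.connectedComponentsWithStats(m)
    return [(np.round(c[i],1),s[i][:].tolist()) for i in range(1,n) if s[i][4]>=amin]
BLUE=((105,120,60),(125,255,255)); RED=((0,180,90),(4,255,255)); YEL=((20,150,80),(32,255,255))
E
python3 - <<'E'
from h import *
t=cv2.imread("pics/top0.png"); s=cv2.imread("pics/scene0.png")
for n,i in (("top",t),("scene",s)):
    print(n,"blue"); [print(b) for b in blobs(i,*BLUE)]
    print("red");[print(b) for b in blobs(i,*RED)]
for b in blobs(t,*BLUE):
    if b[1][4]<900: print(np.round(onz("top",b[0],.076),3))
cv2.imwrite("pics/c1.png",cv2.resize(t[130:250,210:480],None,fx=2.95,fy=2.95,interpolation=cv2.INTER_CUBIC))
cv2.imwrite("pics/c2.png",cv2.resize(s[170:290,350:500],None,fx=5,fy=5,interpolation=cv2.INTER_CUBIC))
E
```

```text
top blue
(array([ 61.5, 157.8]), [0, 115, 127, 87, 10765])
(array([410.2, 197.3]), [404, 195, 13, 5, 46])
(array([290.8, 203.5]), [284, 202, 15, 5, 53])
(array([302.9, 257.1]), [295, 249, 17, 17, 235])
(array([333.1, 258.3]), [325, 250, 17, 18, 232])
(array([363.1, 259.3]), [355, 251, 17, 17, 229])
(array([393.5, 260.5]), [385, 253, 18, 17, 234])
(array([423.4, 261.7]), [415, 254, 18, 17, 226])
(array([491.3, 273.1]), [490, 258, 4, 29, 100])
red
(array([452.4,  54.6]), [422, 51, 51, 26, 112])
scene blue
(array([592.3, 173.8]), [516, 131, 124, 89, 6722])
(array([320.7, 230.5]), [310, 221, 22, 20, 363])
(array([289.6, 242.2]), [279, 232, 22, 21, 384])
(array([256.7, 254.5]), [245, 245, 24, 20, 407])
(array([379.9, 258.5]), [367, 249, 23, 17, 243])
(array([221.9, 267.3]), [210, 257, 25, 22, 437])
(array([185. , 280.7]), [172, 270, 26, 23, 480])
(array([245.7, 326.9]), [231, 316, 27, 20, 339])
(array([ 89.1, 343.2]), [81, 327, 17, 33, 241])
(array([ 58. , 351.8]), [36, 348, 45, 8, 176])
red
(array([409. , 209.1]), [399, 200, 20, 19, 285])
(array([368. , 460.5]), [351, 442, 36, 38, 209])
[ 0.581 -0.148  0.076]
[0.565 0.134 0.076]
[0.437 0.105 0.076]
[0.435 0.036 0.076]
[ 0.432 -0.034  0.076]
[ 0.43  -0.104  0.076]
[ 0.427 -0.173  0.076]
[ 0.401 -0.328  0.076]
```

View pics/c1.png

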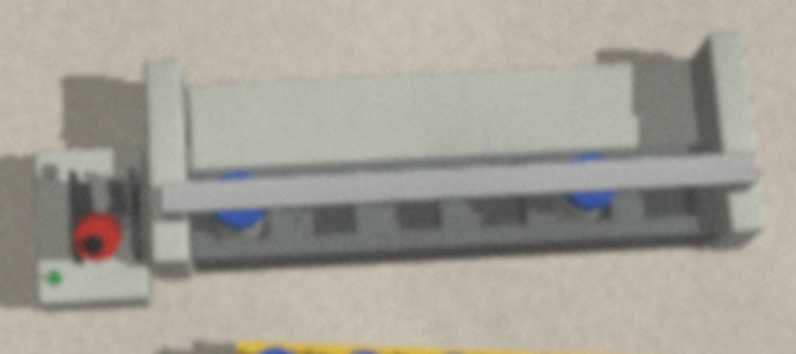

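View pics/c2.png

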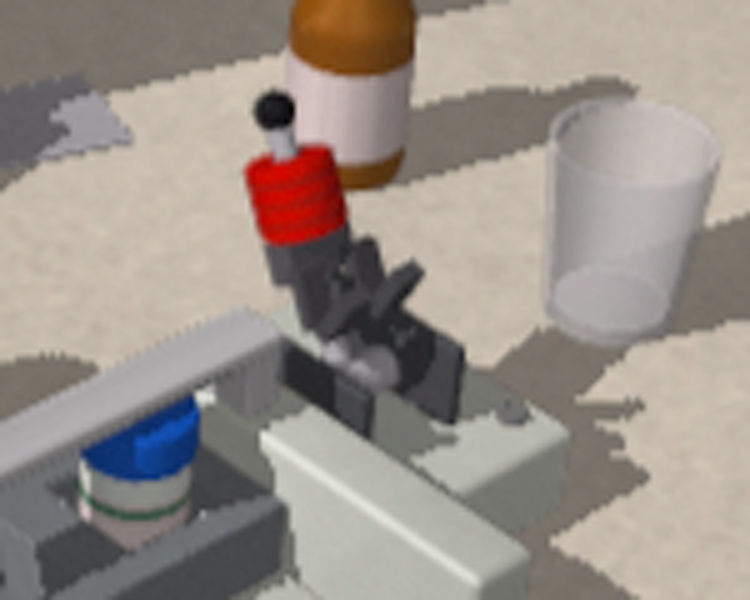

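The crop confirms the red ribbed ring on the stem, ball above it, and the lever leaning towards the robot. Loaded lids sit four pocket pitches apart, in pockets 1 and 5 (pocket 5 beside the lever), so 0, 2, 3 and 4 are empty.

Run:
```python
from h import *
a,b=onz("top",(265.3,197.1),.103),onz("top",(466.6,186.6),.103)
m=(a+b)/2; d=a-b; yaw=np.arctan2(-d[0],d[1]); print(a,b,m,np.linalg.norm(d),yaw)
c,s=np.cos(yaw),np.sin(yaw); R=np.array([[c,-s,0],[s,c,0],[0,0,1]])
m[2]=0
print("collar2",two((409.2,209.),(242.9,210.7)))
g=m+R@[-78*np.sin(.45)/1e3,.283,.05+.078*np.cos(.45)]; print("collar model",g,pix("scene",g),pix("top",g))
for i in range(6):
    p=m+R@[0,-.175+.07*i,.05]; print(i,p,pix("top",p),pix("scene",p+[0,0,.04]))
# ball & pivot check
print(pix("scene",m+R@[-.119*np.sin(.45),.283,.05+.119*np.cos(.45)]))
# cheek corner checks z=.07 : outer
for y in(-.232,.232): print(pix("scene",m+R@[0,y,.103]))
for u in [(302.9,257.1),(423.4,261.7)]: print(onz("top",u,.076))
```

```text
[0.57236418 0.19147947 0.103     ] [ 0.59919593 -0.27436314  0.103     ] [ 0.58578005 -0.04144184  0.103     ] 0.46661470404775973 0.05753475576865421
collar2 (array([0.53715086, 0.24141634, 0.11766545]), np.float64(0.0033354563823579414))
collar model [0.53563553 0.23913897 0.12023487] [406.9775732 208.0716939] [243.14901997 210.62364453]
0 [ 0.59584308 -0.21615227  0.05      ] [436.15630829 194.43985311] [200.44524055 337.74762553]
1 [ 0.59181787 -0.1462681   0.05      ] [407.38352503 195.95008663] [240.69691584 317.71758035]
2 [ 0.58779266 -0.07638392  0.05      ] [378.52392554 197.46487699] [278.04165625 299.13408458]
3 [ 0.58376745 -0.00649975  0.05      ] [349.57711628 198.98424484] [312.78339086 281.84589697]
4 [0.57974224 0.06338442 0.05      ] [320.54270137 200.50821095] [345.18510665 265.72214991]
5 [0.57571703 0.1332686  0.05      ] [291.42028249 202.03679624] [375.47551799 250.64903051]
[401.67198979 187.47117325]
[163.77428994 348.95191178]
[399.1619876  233.31046717]
[0.43741965 0.1049326  0.076     ]
[ 0.42707241 -0.17251219  0.076     ]
```

carry_out(
  increments=[
    [0,[0,0,-25],7.8],
    [0,[0,0,-25],7.8],
    [0,[22,-41,0],0],
    [0,[22,-41,0],0],
    [0,[22,-41,0],0],
    [0,[22,-41,0],0],
    [0,[22,-41,0],0],
    [0,[22,-41,0],0],
  ],
)

```text
time: 0.9
tool_pos: [0.296, -0.2653, 0.269]
ee_rot: [-3.141, 0.0, 0.057]
wrist_force: [0.7, -0.3, -0.3]
width: 0.0941
finger_force: 0.0
```

carry_out(
  increments=[
    [60,[22,-41,0],0],
    [120,[22,-41,0],0],
    [120,[22,-41,0],0],
    [120,[22,-41,0],0],
    [120,[22,-41,0],0],
    [120,[22,-41,0],0],
    [120,[22,-41,0],0],
    [120,[22,-41,0],0],
  ],
)

```text
time: 1.7
tool_pos: [0.4528, 0.0724, 0.2691]
ee_rot: [3.141, 0.0, 0.058]
wrist_force: [-0.1, -0.2, 1.0]
width: 0.05
finger_force: 0.0
```

carry_out(
  increments=[
    [120,[23.5,-41,0],0],
    [120,[23.5,-41,0],0],
    [120,[23.5,-41,0],0],
    [120,[23.5,-40,0],0],
    [120,[0,0,35],0],
    [120,[0,0,34],0],
    [120,[0,0,0],0],
    [120,[0,0,0],0],
  ],
)

```text
time: 2.5
tool_pos: [0.5366, 0.2383, 0.1999]
ee_rot: [3.141, 0.002, 0.058]
wrist_force: [-0.5, -0.7, 0.6]
width: 0.0499
finger_force: 0.0
```

Run:
```python
from h import *
t=robot.snapshot("top"); s=robot.snapshot("scene")
a=cv2.resize(t[130:280,180:330],(400,400),interpolation=2); b=cv2.resize(s[120:270,340:490],(400,400),interpolation=2)
cv2.imwrite("pics/c3.png",np.hstack([a,b]))
```

```text
(no output)
```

View pics/c3.png

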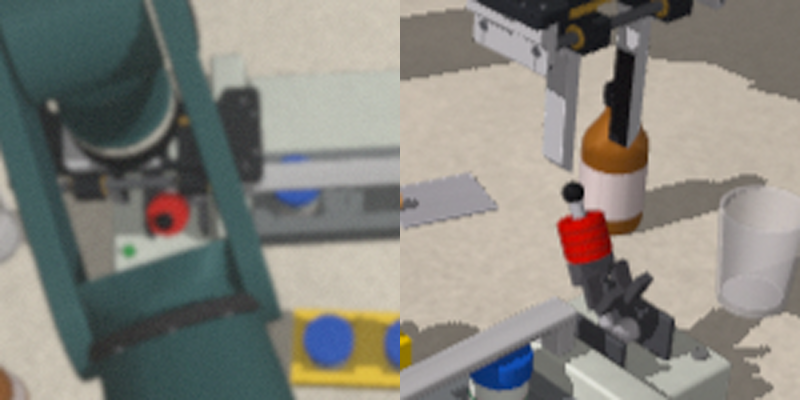

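Left (top view): the collar is at about (243,210). Right (scene view): the collar at (560,215 full-frame offset) lies below and between the two fingers. The path down is clear, so I descend and grip.

carry_out(
  increments=[
    [120,[0,-1.5,30],0],
    [120,[0,0,30],0],
    [120,[0,0,22],0],
    [120,[0,0,0],0],
    [255,[0,0,0],0],
    [255,[0,0,0],0],
    [255,[0,0,0],0],
    [255,[0,0,0],0],
  ],
)

```text
time: 3.4
tool_pos: [0.5386, 0.2404, 0.1215]
ee_rot: [-3.14, -0.005, 0.057]
wrist_force: [-0.4, 0.4, 6.2]
width: 0.0335
finger_force: 30.0
```

carry_out(
  increments=[
    [255,[-1.8,0,-3.8],0],
    [255,[-1.8,0,-3.8],0],
    [255,[-1.8,0,-3.8],0],
    [255,[-1.5,0,-3.0],0],
    [255,[0,0,0],0],
    [255,[0,0,0],0],
  ],
)

```text
time: 4.0
tool_pos: [0.5327, 0.2401, 0.1333]
ee_rot: [-3.14, -0.007, 0.057]
wrist_force: [6.9, 1.3, -3.5]
width: 0.0337
finger_force: 30.0
```

Run:
```python
from h import *
print(robot.get_obs()["wrist_force"])
s=robot.snapshot("scene")
print(blobs(s,*RED))
cv2.imwrite("pics/c4.png",cv2.resize(s[140:260,350:500],(750,600),interpolation=2))
```

```text
[ 6.86248154  1.31433962 -3.46568838]
[(array([410.4, 202.5]), [405, 193, 13, 19, 182]), (array([368.1, 460.5]), [351, 442, 36, 38, 211])]
```

View pics/c4.png

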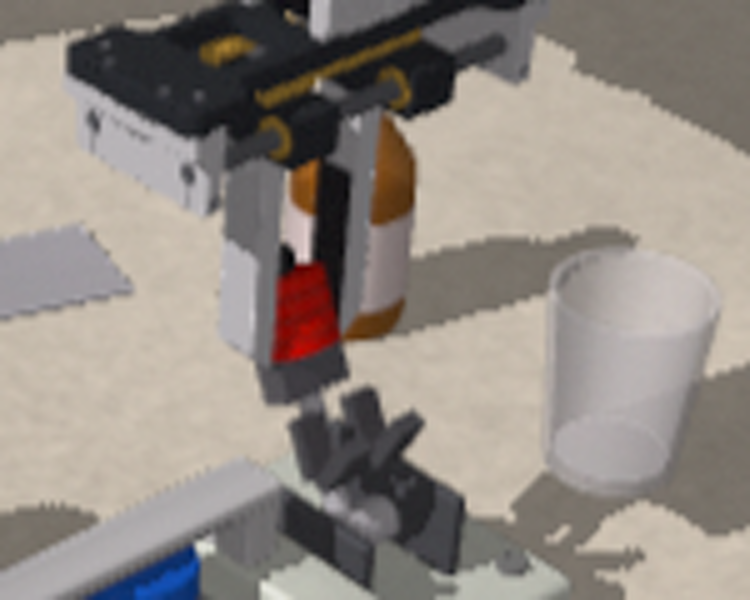

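The collar is lifted clear of the lock, with its skirt above the prongs at (300,430). I add a little more lift and start the swing.

carry_out(
  increments=[
    [255,[-0.8,0,-1.6],0],
    [255,[0,0,0],0],
    [255,[8.9,0,-3.4],0],
    [255,[9.2,0,-2.5],0],
    [255,[9.4,0,-1.6],0],
    [255,[9.5,0,-0.7],0],
    [255,[0,0,0],0],
  ],
)

```text
time: 4.75
tool_pos: [0.5673, 0.2419, 0.1419]
ee_rot: [-3.141, 0.0, 0.057]
wrist_force: [-1.2, 2.0, -5.5]
width: 0.0333
finger_force: 30.0
```

carry_out(
  increments=[
    [255,[9.5,0,0.3],0],
    [255,[9.5,0,1.2],0],
    [255,[9.3,0,2.2],0],
    [255,[9.0,0,3.1],0],
    [255,[8.7,0,4.0],0],
    [255,[3,0,1.5],0],
    [255,[0,0,0],0],
    [255,[0,0,0],0],
  ],
)

```text
time: 5.55
tool_pos: [0.6154, 0.2444, 0.1306]
ee_rot: [3.141, -0.001, 0.057]
wrist_force: [-1.4, -0.1, 0.7]
width: 0.0006
finger_force: 0.0
```

The fingers shut empty (width 0.6 mm), so they slipped off the collar. I need a look.

Run:
```python
from h import *
s=robot.snapshot("scene");t=robot.snapshot("top")
print(blobs(s,*RED),blobs(t,(0,150,60),(5,255,255),15))
b=cv2.resize(s[140:260,350:500],(500,400),interpolation=2);a=cv2.resize(t[150:270,200:290],(300,400),interpolation=2)
cv2.imwrite("pics/c5.png",np.hstack([b,a]))
```

```text
[(array([422., 213.]), [413, 202, 19, 22, 305]), (array([367.9, 460.3]), [351, 442, 36, 38, 211])] [(array([430. ,  81.1]), [380, 50, 96, 66, 867])]
```

View pics/c5.png

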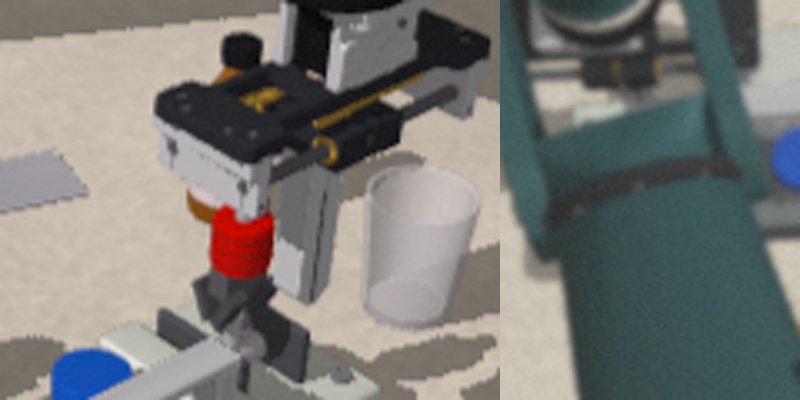

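The lever stands mid-swing with the collar (red, scene 422,213) riding on the lock. The closed fingers are beyond it.

Run:
```python
from h import *
c,s=np.cos(.0575),np.sin(.0575); R=np.array([[c,-s,0],[s,c,0],[0,0,1]])
piv=np.array([.5858,-.0404,0])+R@[0,.283,.05]
for uv in ((422,213),(409.2,209)):
    o,d=ray("scene",uv); ax=R@[0,1,0]
    p=o+d*((piv-o)@ax)/(d@ax); q=R.T@(p-piv); print(p,q,np.hypot(q[0],q[2]),np.arctan2(q[0],q[2]))
print(robot.get_obs()["tool_pos"])
```

```text
[0.57303331 0.24233358 0.12792715] [3.50263081e-03 6.17465562e-17 7.79271464e-02] 0.07800582395396033 0.04491727291793043
[0.54046291 0.24045872 0.12020194] [-2.91216864e-02 -3.49031096e-17  7.02019352e-02] 0.07600252844689767 -0.393222913166703
[0.61510691 0.24451309 0.13066236]
```

carry_out(
  increments=[
    [255,[0,0,-35],0],
    [255,[0,0,-35],0],
    [255,[-42,0,0],0],
    [255,[-43,0,0],0],
    [255,[0,2,35],0],
    [255,[0,2,38],0],
    [255,[0,0,0],0],
  ],
)

```text
time: 6.35
tool_pos: [0.5262, 0.2343, 0.1217]
ee_rot: [3.138, 0.011, 0.058]
wrist_force: [0.4, -0.1, -1.7]
width: 0.0005
finger_force: 0.0
```

Run:
```python
from h import *
s=robot.snapshot("scene")
print(blobs(s,*RED))
cv2.imwrite("pics/c6.png",cv2.resize(s[140:260,350:500],(750,600),interpolation=2))
```

```text
[(array([422.2, 212.7]), [413, 202, 19, 22, 316]), (array([367.9, 460.3]), [351, 442, 36, 38, 209])]
```

View pics/c6.png

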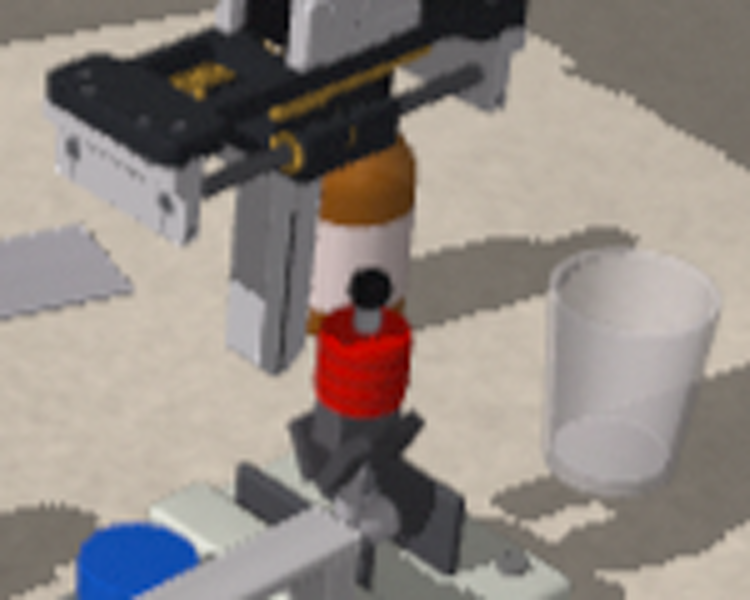

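The lever is near upright, collar at scene (422,212). The closed fingers stand free on the robot side, so I push gently in +x.

carry_out(
  increments=[
    [255,[8,0,0],0],
    [255,[8,0,0],0],
    [255,[6,0,0],0],
    [255,[6,0,0],0],
    [255,[6,0,0],0],
    [255,[0,0,0],0],
  ],
)

```text
time: 7.0
tool_pos: [0.547, 0.2371, 0.1304]
ee_rot: [3.139, 0.043, 0.061]
wrist_force: [-51.4, -7.0, 27.2]
width: 0.0004
finger_force: 26.2
```

carry_out(
  increments=[
    [255,[-10,0,0],0],
    [255,[-10,0,0],0],
    [255,[-6,0,0],0],
    [255,[0,0,0],0],
  ],
)

```text
time: 7.4
tool_pos: [0.5399, 0.2365, 0.1291]
ee_rot: [-3.141, -0.004, 0.058]
wrist_force: [0.1, 0.1, -0.7]
width: 0.0006
finger_force: 0.0
```

Run:
```python
from h import *
s=robot.snapshot("scene")
print(blobs(s,*RED))
cv2.imwrite("pics/c7.png",cv2.resize(s[180:260,390:470],(800,600),interpolation=2))
```

```text
[(array([422. , 212.7]), [413, 202, 19, 22, 320]), (array([368. , 460.3]), [351, 442, 36, 38, 204])]
```

View pics/c7.png

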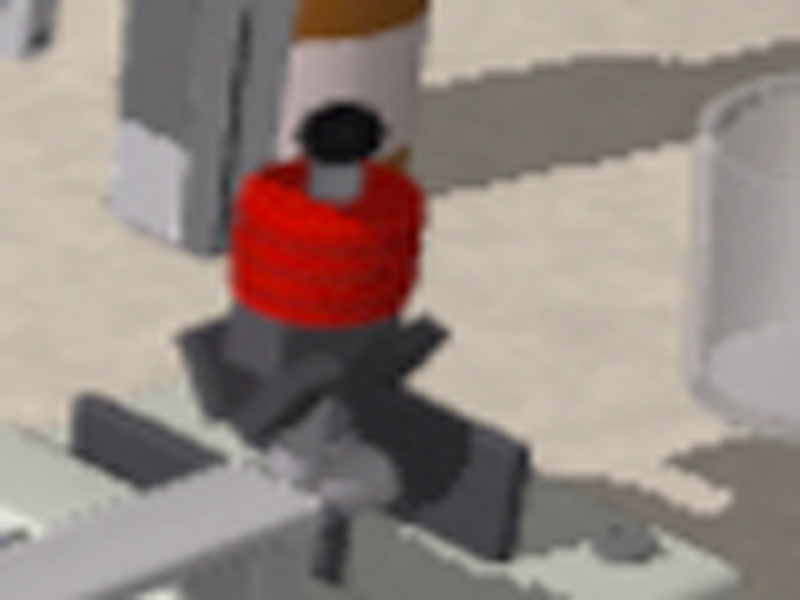

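The collar has sprung down between the two lock prongs with the lever upright, so it needs lifting again to pass the far prong. I regrip, centred in x.

carry_out(
  increments=[
    [255,[0,0,-36],0],
    [200,[0,0,-36],0],
    [120,[31,-4,0],0],
    [120,[0,0,0],0],
    [120,[0,0,0],0],
    [120,[0,0,40],0],
    [120,[0,0,37],0],
    [120,[0,0,0],0],
  ],
)

```text
time: 8.25
tool_pos: [0.5646, 0.2403, 0.1148]
ee_rot: [3.138, 0.014, 0.057]
wrist_force: [-0.7, 0.2, -0.9]
width: 0.0492
finger_force: 0.0
```

carry_out(
  increments=[
    [255,[0,0,0],0],
    [255,[0,0,0],0],
    [255,[0,0,0],0],
    [255,[0,0,0],0],
  ],
)

```text
time: 8.65
tool_pos: [0.5706, 0.2423, 0.1253]
ee_rot: [-3.141, -0.005, 0.058]
wrist_force: [-0.0, 1.0, 3.6]
width: 0.0333
finger_force: 30.0
```

carry_out(
  increments=[
    [255,[0,0,-5],0],
    [255,[0,0,-5],0],
    [255,[0,0,-4.5],0],
    [255,[0,0,0],0],
    [255,[0,0,0],0],
    [255,[0,0,0],0],
  ],
)

```text
time: 9.25
tool_pos: [0.5698, 0.2422, 0.1365]
ee_rot: [-3.141, -0.001, 0.058]
wrist_force: [5.3, 1.9, -5.5]
width: 0.0334
finger_force: 30.0
```

Run:
```python
from h import *
s=robot.snapshot("scene")
print(blobs(s,*RED),robot.get_obs()["tool_pos"])
```

```text
[(array([425.8, 208.3]), [420, 197, 12, 21, 196]), (array([367.9, 460.2]), [351, 442, 36, 38, 206])] [0.56980054 0.2421643  0.13643007]
```

carry_out(
  increments=[
    [255,[0,0,-2.5],0],
    [255,[0,0,0],0],
    [255,[5.6,0,0.2],0],
    [255,[5.6,0,0.5],0],
    [255,[5.6,0,0.8],0],
    [255,[5.6,0,1.1],0],
    [255,[0,0,0],0],
  ],
)

```text
time: 10.0
tool_pos: [0.5883, 0.2432, 0.1341]
ee_rot: [3.141, 0.011, 0.058]
wrist_force: [-5.0, 2.6, -4.9]
width: 0.0336
finger_force: 30.0
```

carry_out(
  increments=[
    [255,[0.5,0,-2.5],0],
    [255,[0,0,0],0],
    [255,[5.5,0,1.5],0],
    [255,[5.3,0,1.8],0],
    [255,[0,0,0],0],
    [255,[0,0,0],0],
  ],
)

```text
time: 10.6
tool_pos: [0.6003, 0.2439, 0.1344]
ee_rot: [3.141, 0.007, 0.058]
wrist_force: [-4.8, 2.2, -5.4]
width: 0.0331
finger_force: 30.0
```

Run:
```python
from h import *
s=robot.snapshot("scene")
print(blobs(s,*RED))
cv2.imwrite("pics/c8.png",cv2.resize(s[160:260,390:490],(600,600),interpolation=2))
```

```text
[(array([437.1, 216.7]), [432, 206, 12, 21, 144]), (array([368. , 460.5]), [351, 442, 36, 38, 214])]
```

View pics/c8.png

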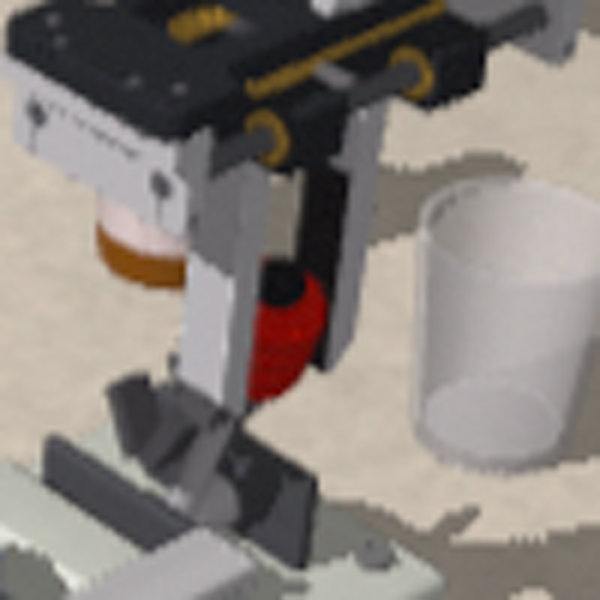

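The lever leans well to the far side, collar lifted close to the ball and clear of the prong. I continue.

carry_out(
  increments=[
    [255,[5.2,0,2.0],0],
    [255,[5.1,0,2.2],0],
    [255,[5,0,2.4],0],
    [255,[3,0,1.5],0],
    [255,[0,0,0],0],
    [255,[0,0,0],0],
  ],
)

```text
time: 11.25
tool_pos: [0.6166, 0.2448, 0.1271]
ee_rot: [3.141, 0.012, 0.059]
wrist_force: [-10.9, 1.7, -1.5]
width: 0.0333
finger_force: 30.0
```

carry_out(
  increments=[
    [255,[2,0,1.5],0],
    [255,[0,0,2],0],
    [120,[0,0,0],0],
    [120,[0,0,0],0],
    [120,[0,0,0],0],
    [120,[0,0,-40],0],
    [120,[0,0,-40],0],
    [120,[0,0,0],0],
  ],
)

```text
time: 12.05
tool_pos: [0.627, 0.2455, 0.214]
ee_rot: [-3.139, -0.016, 0.057]
wrist_force: [0.5, 0.6, 0.6]
width: 0.05
finger_force: 0.0
```

Run:
```python
from h import *
s=robot.snapshot("scene");t=robot.snapshot("top")
print(blobs(s,*RED),robot.get_obs()["tool_pos"])
b=cv2.resize(s[140:260,370:490],(400,400),interpolation=2)
a=cv2.resize(t[130:250,190:310],(400,400),interpolation=2)
cv2.imwrite("pics/c9.png",np.hstack([b,a]))
```

```text
[(array([434.3, 225.2]), [424, 213, 23, 23, 319]), (array([368.1, 460.4]), [351, 442, 36, 38, 201])] [0.62465692 0.24490815 0.20735551]
```

View pics/c9.png

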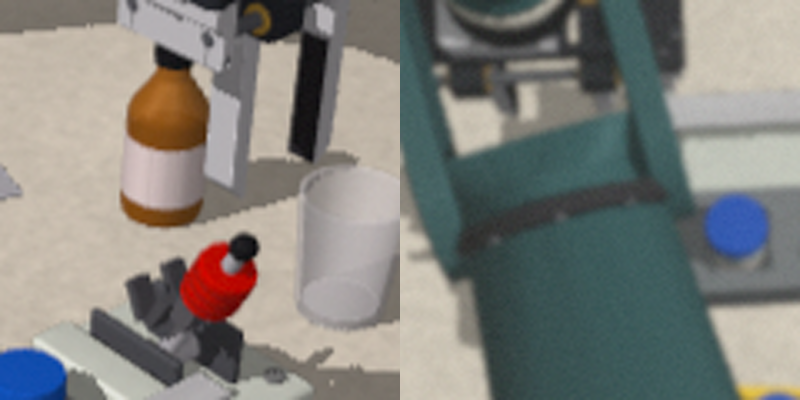

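carry_out(
  increments=[
    [0,[0,0,-35],-8.2],
    [0,[0,0,0],-8.2],
    [0,[0,0,0],-8.2],
    [0,[0,0,0],-8.2],
    [0,[0,0,0],-8.2],
    [0,[0,0,0],-8.2],
    [0,[0,0,0],-8.2],
    [0,[0,0,0],-8.2],
  ],
)

```text
time: 12.95
tool_pos: [0.6229, 0.2445, 0.2371]
ee_rot: [-3.139, 0.002, 1.208]
wrist_force: [0.5, -0.1, 0.1]
width: 0.0942
finger_force: 0.0
```

carry_out(
  increments=[
    [0,[0,0,0],-8.2],
    [0,[0,0,0],-8.2],
    [0,[0,0,0],-8.2],
    [0,[-45,-17,0],0],
    [0,[-45,-17,0],0],
    [0,[-45,-17,0],0],
    [0,[-45,-17,0],0],
    [0,[-45,-17,0],0],
  ],
)

```text
time: 13.75
tool_pos: [0.5507, 0.0133, 0.2375]
ee_rot: [-3.139, 0.0, 1.632]
wrist_force: [1.0, 0.6, 0.7]
width: 0.0942
finger_force: 0.0
```

carry_out(
  increments=[
    [0,[-45,-17,0],0],
    [0,[-45,-17,0],0],
    [0,[-45,-17,0],0],
    [0,[-45,-17,0],0],
    [0,[-45,-17,0],0],
    [0,[-45,-17,0],0],
    [0,[-45,-17,0],0],
    [0,[-45,-17,0],0],
  ],
)

```text
time: 14.55
tool_pos: [0.4368, -0.3541, 0.2377]
ee_rot: [-3.14, -0.001, 1.631]
wrist_force: [0.7, -0.4, 0.4]
width: 0.0939
finger_force: 0.0
```

```bash
cat > m.py <<'E'
from h import *
s=robot.snapshot("scene");t=robot.snapshot("top")
cv2.imwrite("pics/ms.png",s);cv2.imwrite("pics/mt.png",t)
o=robot.get_obs(); print(o["time"],o["tool_pos"],o["ee_rot"])
bs=[b for b in blobs(s,*BLUE,100) if b[0][0]<450 and b[0][0]>100]; bt=[b for b in blobs(t,*BLUE,60) if 140<b[0][0]<480]
print("red",blobs(s,*RED),blobs(t,(0,150,60),(6,255,255),20))
for b in bt:
    z=.09 if b[0][1]<235 else .076
    p=onz("top",b[0],z); print(b[0],b[1][4],np.round(p,4), "scene pred",np.round(pix("scene",p-[0,0,.007]),1))
print([ (b[0].tolist(),b[1][4]) for b in bs])
E
python3 m.py
```

```text
14.65 [ 0.4351953  -0.35731801  0.23664899] [-3.13748235e+00 -4.98295185e-04  1.62389549e+00]
red [(array([434.3, 225.1]), [424, 213, 23, 23, 327]), (array([367.8, 460. ]), [351, 442, 36, 38, 195])] [(array([430.4,  81.6]), [381, 50, 95, 66, 862]), (array([242.6, 182.2]), [235, 174, 14, 16, 143])]
[409.7 191.1] 251 [ 0.5918 -0.1442  0.09  ] scene pred [242.3 320.5]
[290.5 197.3] 262 [0.5759 0.1341 0.09  ] scene pred [375.8 253.6]
[303.  257.1] 237 [0.4374 0.1047 0.076 ] scene pred [319.4 229.4]
[333.1 258.3] 245 [0.4347 0.0355 0.076 ] scene pred [288.4 240.7]
[363.3 259.4] 194 [ 0.4323 -0.034   0.076 ] scene pred [255.7 252.8]
[393.8 260.1] 205 [ 0.4307 -0.1043  0.076 ] scene pred [221.  265.9]
[423.6 261. ] 207 [ 0.4287 -0.173   0.076 ] scene pred [184.9 279.3]
[([320.7, 230.8], 353), ([289.6, 242.3], 375), ([256.9, 254.6], 396), ([377.2, 255.0], 441), ([221.9, 267.3], 429), ([185.0, 280.8], 475), ([243.2, 322.4], 619)]
```

The collar has dropped and the lever leans to the far side in both views. Loaded lids are at top (410,191) and (290,197), and the five spares are undisturbed. Next I fetch the spare at top (424,261) for pocket 0.

carry_out(
  increments=[
    [80,[46,1,0],0],
    [80,[46,1,0],0],
    [80,[46,1,0],0],
    [80,[46,1,0],0],
    [80,[0,0,45],0],
    [80,[0,0,45],0],
    [80,[0,0,20],0],
    [80,[0,0,0],0],
  ],
)

```text
time: 15.45
tool_pos: [0.4279, -0.1661, 0.1243]
ee_rot: [-3.133, -0.005, 1.633]
wrist_force: [-0.6, 0.4, 1.3]
width: 0.0645
finger_force: 0.0
```

Run:
```python
from h import *
print(robot.get_obs()["tool_pos"],robot.get_obs()["ee_rot"])
p,e=two((433,223.5),(242.6,182.2)); print("collar",p,e)
for pv in (.5695,.573): print(np.hypot(p[0]-pv,p[2]-.05),np.arctan2(p[0]-pv,p[2]-.05))
```

```text
[ 0.42793889 -0.16613721  0.12430811] [-3.13285967 -0.00536861  1.63275992]
collar [0.6024756  0.24248894 0.12073568] 0.000994823755956541
0.07804438608947756 0.4362279829462738
0.07663124022427104 0.39482008903813715
```

carry_out(
  increments=[
    [80,[0,0,30],0],
    [80,[0,0,22],0],
    [80,[0,0,0],0],
    [80,[0,0,0],0],
    [80,[0,0,0],0],
  ],
)

```text
time: 15.95
tool_pos: [0.4323, -0.1692, 0.0795]
ee_rot: [3.138, 0.002, 1.632]
wrist_force: [0.3, 0.2, 0.6]
width: 0.065
finger_force: 0.0
```

carry_out(
  increments=[
    [80,[-3.6,-3.8,8],0],
    [80,[0,0,8],0],
    [80,[0,0,0],0],
    [80,[0,0,0],0],
    [255,[0,0,0],0],
    [255,[0,0,0],0],
    [255,[0,0,0],0],
    [255,[0,0,0],0],
  ],
)

```text
time: 16.75
tool_pos: [0.4277, -0.1724, 0.0616]
ee_rot: [3.141, 0.0, 1.632]
wrist_force: [0.1, 0.3, 0.5]
width: 0.0435
finger_force: 30.0
```

carry_out(
  increments=[
    [255,[0,0,-30],0],
    [255,[0,0,-40],0],
    [255,[0,0,-40],0],
    [255,[-13,41,0],0],
    [255,[-13,41,0],0],
    [255,[-13,41,0],0],
    [255,[-13,41,0],0],
    [255,[0,0,0],0],
  ],
)

```text
time: 17.55
tool_pos: [0.5974, -0.2148, 0.1666]
ee_rot: [-3.138, -0.002, 1.633]
wrist_force: [-0.3, -1.6, -1.5]
width: 0.0433
finger_force: 30.0
```

carry_out(
  increments=[
    [255,[0,0,25],0],
    [255,[0,0,15],0],
    [255,[0,0,0],0],
    [255,[0,0,0],0],
    [255,[0,0,0],0],
  ],
)

```text
time: 18.05
tool_pos: [0.5945, -0.2144, 0.133]
ee_rot: [3.139, 0.001, 1.632]
wrist_force: [-0.0, -0.1, -1.1]
width: 0.0435
finger_force: 30.0
```

carry_out(
  increments=[
    [255,[-1.2,1.2,12],0],
    [255,[0,0,0],0],
    [255,[0,0,0],0],
    [255,[0,0,12],0],
    [255,[0,0,12],0],
    [255,[0,0,10],0],
    [255,[0,0,8],0],
    [255,[0,0,0],0],
  ],
)

```text
time: 18.85
tool_pos: [0.5947, -0.2152, 0.0755]
ee_rot: [-3.139, -0.001, 1.632]
wrist_force: [0.3, 0.5, -1.3]
width: 0.0434
finger_force: 30.0
```

carry_out(
  increments=[
    [255,[0,0,2],0],
    [255,[0,0,1.5],0],
    [255,[0,0,0],0],
    [255,[0,0,0],0],
  ],
)

```text
time: 19.25
tool_pos: [0.5956, -0.2155, 0.0745]
ee_rot: [3.141, 0.001, 1.632]
wrist_force: [-0.9, 0.2, 1.3]
width: 0.0432
finger_force: 30.0
```

carry_out(
  increments=[
    [80,[0,0,0],0],
    [80,[0,0,0],0],
    [80,[0,0,-30],0],
    [80,[0,0,-40],0],
    [80,[0,0,-40],0],
    [80,[0,0,0],0],
    [80,[0,0,0],0],
    [80,[0,0,0],0],
  ],
)

```text
time: 20.05
tool_pos: [0.5949, -0.215, 0.182]
ee_rot: [-3.139, -0.001, 1.632]
wrist_force: [-0.4, -0.9, -0.7]
width: 0.0642
finger_force: 0.0
```

```bash
python3 m.py
```

```text
20.15 [ 0.59462677 -0.21488078  0.18126291] [-3.13778628e+00 -2.02529659e-03  1.63187395e+00]
red [(array([434.5, 225.4]), [424, 213, 23, 23, 310]), (array([368. , 460.6]), [351, 442, 36, 38, 220])] [(array([425.1,  59.8]), [381, 50, 94, 45, 509]), (array([422.5, 113.1]), [383, 110, 80, 6, 247]), (array([241.2, 179.6]), [236, 175, 12, 10, 51])]
[409.9 191.3] 265 [ 0.5913 -0.1446  0.09  ] scene pred [241.9 320.4]
[290.6 197.3] 264 [0.5759 0.1339 0.09  ] scene pred [375.7 253.7]
[302.8 257. ] 231 [0.4377 0.1052 0.076 ] scene pred [319.7 229.4]
[333.1 258.3] 231 [0.4347 0.0355 0.076 ] scene pred [288.4 240.7]
[363.2 259.7] 230 [ 0.4316 -0.0338  0.076 ] scene pred [255.6 252.5]
[393.5 261.1] 240 [ 0.4284 -0.1035  0.076 ] scene pred [220.8 265.1]
[([320.9, 230.9], 353), ([289.6, 242.3], 374), ([256.6, 254.4], 404), ([377.2, 255.0], 437), ([224.3, 272.4], 160), ([243.2, 322.4], 618), ([201.4, 342.8], 680)]
```

Pocket 0's jar sits at scene (201,343), where expected. Next is the spare at top (363,259) for pocket 2.

carry_out(
  increments=[
    [80,[38,-30.4,0],0],
    [80,[38,-30.4,0],0],
    [80,[38,-30.4,0],0],
    [80,[38,-30.4,0],0],
    [80,[38,-30.4,0],0],
    [80,[0,0,40],0],
    [80,[0,0,40],0],
    [80,[0,0,0],0],
  ],
)

```text
time: 20.95
tool_pos: [0.4266, -0.0335, 0.0971]
ee_rot: [-3.127, -0.004, 1.633]
wrist_force: [-0.8, 0.5, -0.8]
width: 0.0647
finger_force: 0.0
```

carry_out(
  increments=[
    [80,[0,0,0],0],
    [80,[0,0,0],0],
    [80,[0,0,0],0],
  ],
)

```text
time: 21.25
tool_pos: [0.434, -0.0356, 0.106]
ee_rot: [3.138, 0.001, 1.631]
wrist_force: [0.1, -0.1, -0.2]
width: 0.0644
finger_force: 0.0
```

carry_out(
  increments=[
    [80,[2,-2,20],0],
    [80,[0,0,16],0],
    [80,[0,0,7],0],
    [80,[0,0,0],0],
    [255,[0,0,0],0],
    [255,[0,0,0],0],
    [255,[0,0,0],0],
    [255,[0,0,0],0],
  ],
)

```text
time: 22.05
tool_pos: [0.431, -0.0333, 0.0618]
ee_rot: [3.139, 0.001, 1.632]
wrist_force: [0.6, -0.4, 2.7]
width: 0.0436
finger_force: 30.0
```

carry_out(
  increments=[
    [255,[0,0,-30],0],
    [255,[0,0,-40],0],
    [255,[0,0,-40],0],
    [255,[-12.8,38.5,0],0],
    [255,[-12.8,38.5,0],0],
    [255,[-12.8,38.5,0],0],
    [255,[-12.8,38.5,0],0],
    [255,[0,0,0],0],
  ],
)

```text
time: 22.85
tool_pos: [0.5898, -0.0761, 0.1676]
ee_rot: [-3.139, -0.0, 1.631]
wrist_force: [0.5, 0.0, -1.0]
width: 0.0434
finger_force: 30.0
```

carry_out(
  increments=[
    [255,[0,0,25],0],
    [255,[0,0,15],0],
    [255,[0,0,0],0],
    [255,[0,0,0],0],
    [255,[0,0,0],0],
    [255,[0,0,0],0],
  ],
)

```text
time: 23.45
tool_pos: [0.5875, -0.0749, 0.1325]
ee_rot: [3.139, 0.001, 1.632]
wrist_force: [-0.1, -0.1, 0.2]
width: 0.0435
finger_force: 30.0
```

carry_out(
  increments=[
    [255,[-0.8,0.3,12],0],
    [255,[0,0,0],0],
    [255,[0,0,12],0],
    [255,[0,0,12],0],
    [255,[0,0,10],0],
    [255,[0,0,8],0],
    [255,[0,0,3.5],0],
    [255,[0,0,0],0],
  ],
)

```text
time: 24.25
tool_pos: [0.5875, -0.0756, 0.0752]
ee_rot: [3.141, 0.0, 1.632]
wrist_force: [-3.1, 0.4, 7.2]
width: 0.0434
finger_force: 30.0
```

carry_out(
  increments=[
    [255,[0,0,0],0],
    [255,[0,0,0],0],
    [255,[0,0,0],0],
  ],
)

```text
time: 24.55
tool_pos: [0.5875, -0.0755, 0.0752]
ee_rot: [3.141, 0.0, 1.632]
wrist_force: [-3.2, 0.5, 7.3]
width: 0.0432
finger_force: 30.0
```

Seated at z 0.0752. I release, rise and look.

carry_out(
  increments=[
    [80,[0,0,0],0],
    [80,[0,0,0],0],
    [80,[0,0,-30],0],
    [80,[0,0,-40],0],
    [80,[0,0,-40],0],
    [80,[0,0,0],0],
    [80,[0,0,0],0],
    [80,[0,0,0],0],
  ],
)

```text
time: 25.35
tool_pos: [0.5865, -0.0754, 0.1812]
ee_rot: [-3.138, -0.001, 1.632]
wrist_force: [0.1, -0.3, 0.4]
width: 0.0644
finger_force: 0.0
```

```bash
python3 m.py
```

```text
25.45 [ 0.5862594  -0.07538511  0.1807686 ] [-3.13732033e+00 -1.13782363e-03  1.63175137e+00]
red [(array([434.3, 225.2]), [424, 213, 23, 23, 314]), (array([367.9, 460.5]), [351, 442, 36, 38, 219])] [(array([432.7,  67.4]), [381, 50, 95, 66, 598]), (array([242.2, 182.8]), [235, 175, 14, 15, 133])]
[290.6 197.3] 225 [0.5759 0.1339 0.09  ] scene pred [375.7 253.7]
[302.8 257.7] 231 [0.436  0.1052 0.076 ] scene pred [319.2 229. ]
[332.9 259.1] 232 [0.4329 0.036  0.076 ] scene pred [288.1 240.2]
[([321.7, 232.1], 274), ([377.3, 255.0], 434), ([221.4, 266.5], 438), ([279.3, 303.8], 559), ([243.2, 322.4], 618), ([201.4, 342.8], 681)]
```

carry_out(
  increments=[
    [80,[30,-36.6,0],0],
    [80,[30,-36.6,0],0],
    [80,[30,-36.6,0],0],
    [80,[30,-36.6,0],0],
    [80,[0,0,40],0],
    [80,[0,0,35],0],
    [80,[0,0,0],0],
    [80,[0,0,0],0],
  ],
)

```text
time: 26.25
tool_pos: [0.4332, 0.0352, 0.1076]
ee_rot: [-3.139, -0.0, 1.632]
wrist_force: [0.4, 0.3, 0.2]
width: 0.065
finger_force: 0.0
```

carry_out(
  increments=[
    [80,[0,0,0],0],
    [80,[0,0,0],0],
    [80,[0,0,0],0],
  ],
)

```text
time: 26.55
tool_pos: [0.435, 0.035, 0.1098]
ee_rot: [3.139, 0.0, 1.632]
wrist_force: [-0.7, -0.0, 0.3]
width: 0.0644
finger_force: 0.0
```

carry_out(
  increments=[
    [80,[1,-1.7,22],0],
    [80,[0,0,18],0],
    [80,[0,0,7.5],0],
    [80,[0,0,0],0],
    [255,[0,0,0],0],
    [255,[0,0,0],0],
    [255,[0,0,0],0],
    [255,[0,0,0],0],
  ],
)

```text
time: 27.35
tool_pos: [0.4331, 0.0361, 0.0619]
ee_rot: [3.139, 0.0, 1.632]
wrist_force: [-0.7, 0.7, 2.7]
width: 0.0435
finger_force: 30.0
```

carry_out(
  increments=[
    [255,[0,0,-30],0],
    [255,[0,0,-40],0],
    [255,[0,0,-40],0],
    [255,[-12.6,37,0],0],
    [255,[-12.6,37,0],0],
    [255,[-12.6,37,0],0],
    [255,[-12.6,37,0],0],
    [255,[0,0,0],0],
  ],
)

```text
time: 28.15
tool_pos: [0.5857, -0.0066, 0.168]
ee_rot: [-3.139, 0.0, 1.63]
wrist_force: [-1.6, 0.1, -1.9]
width: 0.0434
finger_force: 30.0
```

carry_out(
  increments=[
    [255,[0,0,25],0],
    [255,[0,0,15],0],
    [255,[0,0,0],0],
    [255,[0,0,0],0],
    [255,[0,0,0],0],
    [255,[0,0,0],0],
  ],
)

```text
time: 28.75
tool_pos: [0.5835, -0.0051, 0.1325]
ee_rot: [3.139, 0.001, 1.632]
wrist_force: [-0.3, 0.5, -0.7]
width: 0.0435
finger_force: 30.0
```

carry_out(
  increments=[
    [255,[-0.7,0.3,12],0],
    [255,[0,0,0],0],
    [255,[0,0,12],0],
    [255,[0,0,12],0],
    [255,[0,0,10],0],
    [255,[0,0,8],0],
    [255,[0,0,3],0],
    [255,[0,0,0],0],
  ],
)

```text
time: 29.55
tool_pos: [0.5834, -0.0057, 0.0753]
ee_rot: [3.141, 0.0, 1.632]
wrist_force: [-2.6, 0.2, 5.8]
width: 0.0435
finger_force: 30.0
```

carry_out(
  increments=[
    [255,[0,0,0],0],
    [255,[0,0,0],0],
    [255,[0,0,0],0],
  ],
)

```text
time: 29.85
tool_pos: [0.5834, -0.0058, 0.0753]
ee_rot: [3.141, 0.0, 1.632]
wrist_force: [-3.4, 0.6, 4.3]
width: 0.0435
finger_force: 30.0
```

carry_out(
  increments=[
    [80,[0,0,0],0],
    [80,[0,0,0],0],
    [80,[0,0,-30],0],
    [80,[0,0,-40],0],
    [80,[0,0,-40],0],
    [80,[0,0,0],0],
    [80,[0,0,0],0],
    [80,[0,0,0],0],
  ],
)

```text
time: 30.65
tool_pos: [0.5824, -0.0058, 0.1819]
ee_rot: [-3.138, -0.0, 1.632]
wrist_force: [-0.5, -0.9, -0.3]
width: 0.0643
finger_force: 0.0
```

```bash
python3 m.py
```

```text
30.75 [ 0.58220332 -0.00572998  0.18133251] [-3.13733999e+00 -6.26490330e-04  1.63177747e+00]
red [(array([434.3, 225.3]), [424, 213, 23, 23, 308]), (array([368. , 460.6]), [351, 442, 36, 38, 221])] [(array([433.3,  77.6]), [381, 50, 95, 66, 797]), (array([241.1, 179.6]), [236, 175, 11, 8, 36])]
[440.6 189.8] 262 [ 0.5953 -0.2169  0.09  ] scene pred [200.5 341. ]
[412.6 191.3] 177 [ 0.5914 -0.151   0.09  ] scene pred [238.3 322. ]
[383.8 192.5] 190 [ 0.5882 -0.0834  0.09  ] scene pred [274.7 304.2]
[290.5 197.2] 254 [0.5761 0.1341 0.09  ] scene pred [375.8 253.7]
[302.7 258.7] 233 [0.4337 0.1054 0.076 ] scene pred [318.6 228.4]
[397.1 261.5] 104 [ 0.4275 -0.1118  0.076 ] scene pred [216.4 266.5]
[([315.2, 230.1], 180), ([377.2, 255.0], 434), ([221.2, 266.3], 434), ([313.8, 286.1], 509), ([279.3, 303.9], 560), ([243.2, 322.4], 619), ([201.4, 342.8], 681)]
```

carry_out(
  increments=[
    [80,[29.9,-35.4,0],0],
    [80,[29.9,-35.4,0],0],
    [80,[29.9,-35.4,0],0],
    [80,[29.9,-35.4,0],0],
    [80,[0,0,40],0],
    [80,[0,0,35],0],
    [80,[0,0,0],0],
    [80,[0,0,0],0],
  ],
)

```text
time: 31.55
tool_pos: [0.4339, 0.1048, 0.1081]
ee_rot: [-3.139, 0.0, 1.632]
wrist_force: [-0.5, 0.3, 0.7]
width: 0.0643
finger_force: 0.0
```

carry_out(
  increments=[
    [80,[0,0,0],0],
    [80,[0,0,0],0],
    [80,[0,0,0],0],
  ],
)

```text
time: 31.85
tool_pos: [0.4358, 0.1048, 0.1104]
ee_rot: [3.139, -0.0, 1.631]
wrist_force: [-0.1, -0.2, 0.7]
width: 0.0642
finger_force: 0.0
```

carry_out(
  increments=[
    [80,[0.6,-1.8,22],0],
    [80,[0,0,18],0],
    [80,[0,0,8],0],
    [80,[0,0,0],0],
    [255,[0,0,0],0],
    [255,[0,0,0],0],
    [255,[0,0,0],0],
    [255,[0,0,0],0],
  ],
)

```text
time: 32.65
tool_pos: [0.4337, 0.1055, 0.0619]
ee_rot: [3.139, -0.0, 1.632]
wrist_force: [1.0, -0.2, 2.1]
width: 0.0436
finger_force: 30.0
```

carry_out(
  increments=[
    [255,[0,0,-30],0],
    [255,[0,0,-40],0],
    [255,[0,0,-40],0],
    [255,[-12.4,36,0],0],
    [255,[-12.4,36,0],0],
    [255,[-12.4,36,0],0],
    [255,[-12.4,36,0],0],
    [255,[0,0,0],0],
  ],
)

```text
time: 33.45
tool_pos: [0.5824, 0.0631, 0.1686]
ee_rot: [-3.14, 0.001, 1.63]
wrist_force: [0.3, -0.3, -2.1]
width: 0.0434
finger_force: 30.0
```

carry_out(
  increments=[
    [255,[0,0,25],0],
    [255,[0,0,15],0],
    [255,[0,0,0],0],
    [255,[0,0,0],0],
    [255,[0,0,0],0],
    [255,[0,0,0],0],
  ],
)

```text
time: 34.05
tool_pos: [0.5801, 0.0648, 0.1324]
ee_rot: [3.139, 0.0, 1.632]
wrist_force: [0.2, 0.7, -1.4]
width: 0.0431
finger_force: 30.0
```

carry_out(
  increments=[
    [255,[-0.7,-0.3,12],0],
    [255,[0,0,0],0],
    [255,[0,0,12],0],
    [255,[0,0,12],0],
    [255,[0,0,10],0],
    [255,[0,0,8],0],
    [255,[0,0,3],0],
    [255,[0,0,0],0],
  ],
)

```text
time: 34.85
tool_pos: [0.5794, 0.064, 0.0753]
ee_rot: [3.141, 0.0, 1.632]
wrist_force: [-3.3, 0.5, 5.7]
width: 0.0433
finger_force: 30.0
```

carry_out(
  increments=[
    [255,[0,0,0],0],
    [255,[0,0,0],0],
    [255,[0,0,0],0],
  ],
)

```text
time: 35.15
tool_pos: [0.5794, 0.0639, 0.0753]
ee_rot: [3.141, 0.0, 1.632]
wrist_force: [-3.3, -0.4, 6.8]
width: 0.0433
finger_force: 30.0
```

carry_out(
  increments=[
    [80,[0,0,0],0],
    [80,[0,0,0],0],
    [80,[0,0,-30],0],
    [80,[0,0,-45],0],
    [80,[0,0,-45],0],
    [80,[0,0,-40],8.2],
    [80,[0,0,0],8.2],
    [80,[0,0,0],8.2],
  ],
)

```text
time: 35.95
tool_pos: [0.5804, 0.064, 0.236]
ee_rot: [3.137, -0.002, 1.197]
wrist_force: [0.1, -0.5, -0.0]
width: 0.0642
finger_force: 0.0
```

carry_out(
  increments=[
    [120,[0,0,0],8.2],
    [120,[0,0,0],8.2],
    [120,[0,0,0],8.2],
    [120,[0,0,0],8.2],
    [120,[0,0,0],8.2],
    [120,[0,0,0],8.2],
    [120,[0,0,0],8.2],
    [120,[0,0,0],8.2],
  ],
)

```text
time: 36.75
tool_pos: [0.5794, 0.064, 0.2332]
ee_rot: [3.142, 0.001, 0.052]
wrist_force: [-0.6, -0.5, -0.1]
width: 0.0497
finger_force: 0.0
```

```bash
python3 m.py
```

```text
36.85 [0.5793358  0.06393971 0.23323256] [3.14153012e+00 6.32676859e-04 5.77690659e-02]
red [(array([434.3, 225.4]), [424, 213, 23, 23, 310]), (array([367.9, 460.4]), [351, 442, 36, 38, 215])] [(array([424.4,  82.5]), [380, 50, 96, 66, 1004]), (array([241.7, 179.8]), [236, 175, 11, 9, 35])]
[440.6 189.8] 258 [ 0.5953 -0.2169  0.09  ] scene pred [200.5 341. ]
[409.9 191.2] 263 [ 0.5916 -0.1447  0.09  ] scene pred [242.  320.5]
[381.1 192.8] 266 [ 0.5875 -0.0771  0.09  ] scene pred [277.8 302.4]
[349.8 193.1] 197 [ 0.5865 -0.0039  0.09  ] scene pred [315.  285.3]
[286.  197.2] 113 [0.5761 0.1446 0.09  ] scene pred [380.4 251.7]
[320.6 194.4] 205 [0.5831 0.0642 0.09  ] scene pred [346.6 269.7]
[393.1 262.1] 235 [ 0.4261 -0.1025  0.076 ] scene pred [220.7 264.2]
[([377.2, 255.0], 436), ([221.2, 266.1], 435), ([346.2, 269.8], 477), ([313.8, 286.1], 508), ([279.3, 303.9], 560), ([243.2, 322.4], 619), ([201.4, 342.8], 680)]
```

All six lids are in line in both views, and the surplus jar is at top (393,262). Now back to the collar.

carry_out(
  increments=[
    [120,[8.5,-44.2,0],0],
    [120,[8.5,-44.2,0],0],
    [120,[8.5,-44.2,0],0],
    [120,[8.5,-44.2,0],0],
    [120,[0,0,30],0],
    [120,[0,0,0],0],
    [120,[0,0,0],0],
    [120,[0,0,0],0],
  ],
)

```text
time: 37.65
tool_pos: [0.6037, 0.2416, 0.2052]
ee_rot: [-3.141, -0.002, 0.057]
wrist_force: [-0.2, -0.2, 0.8]
width: 0.0501
finger_force: 0.0
```

carry_out(
  increments=[
    [120,[0,0,25],0],
    [120,[0,0,20],0],
    [120,[0,0,20],0],
    [120,[0,0,0],0],
    [120,[0,0,0],0],
    [120,[0,0,0],0],
  ],
)

```text
time: 38.25
tool_pos: [0.6043, 0.2423, 0.1415]
ee_rot: [-3.141, -0.004, 0.057]
wrist_force: [-0.2, -0.9, 0.6]
width: 0.0498
finger_force: 0.0
```

carry_out(
  increments=[
    [120,[-1,0,12],0],
    [120,[0,0,12],0],
    [120,[0,0,0],0],
    [120,[0,0,0],0],
    [255,[0,0,0],0],
    [255,[0,0,0],0],
    [255,[0,0,0],0],
    [255,[0,0,0],0],
  ],
)

```text
time: 39.05
tool_pos: [0.6023, 0.2438, 0.1154]
ee_rot: [-3.139, -0.001, 0.058]
wrist_force: [0.1, 4.0, 0.1]
width: 0.0335
finger_force: 30.0
```

carry_out(
  increments=[
    [255,[1.8,0,-3.7],0],
    [255,[1.8,0,-3.7],0],
    [255,[1.8,0,-3.7],0],
    [255,[1.7,0,-3.6],0],
    [255,[0,0,0],0],
    [255,[0,0,0],0],
    [255,[0,0,0],0],
  ],
)

```text
time: 39.75
tool_pos: [0.6077, 0.2441, 0.1269]
ee_rot: [-3.14, 0.005, 0.059]
wrist_force: [-0.2, 5.6, -6.5]
width: 0.033
finger_force: 30.0
```

Run:
```python
from h import *
s=robot.snapshot("scene")
print(blobs(s,*RED))
cv2.imwrite("pics/c10.png",cv2.resize(s[160:260,390:490],(600,600),interpolation=2))
```

```text
[(array([440.5, 221.9]), [434, 209, 16, 23, 190]), (array([368. , 460.4]), [351, 442, 36, 38, 209])]
```

View pics/c10.png

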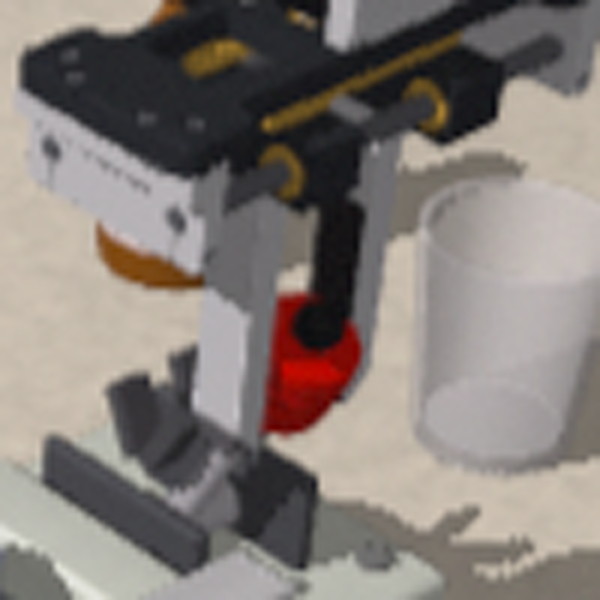

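The collar is up against the ball at the open end. I add a bit more lift and swing back slowly.

carry_out(
  increments=[
    [255,[1,0,-2.2],0],
    [255,[0,0,0],0],
    [255,[-6,0,-2.5],0],
    [255,[-6.1,0,-2],0],
    [255,[-6.2,0,-1.6],0],
    [255,[-6.3,0,-1.2],0],
    [255,[0,0,0],0],
    [255,[0,0,0],0],
  ],
)

```text
time: 40.6
tool_pos: [0.5848, 0.2428, 0.137]
ee_rot: [-3.14, 0.002, 0.059]
wrist_force: [1.7, 6.2, -6.4]
width: 0.0332
finger_force: 30.0
```

carry_out(
  increments=[
    [255,[-6.4,0,-0.8],0],
    [255,[-6.4,0,-0.3],0],
    [255,[-6.4,0,0.1],0],
    [255,[-6.4,0,0.5],0],
    [255,[0,0,0],0],
    [255,[0,0,0],0],
  ],
)

```text
time: 41.2
tool_pos: [0.5602, 0.2413, 0.1383]
ee_rot: [-3.139, -0.001, 0.058]
wrist_force: [2.4, 6.2, -6.2]
width: 0.0332
finger_force: 30.0
```

carry_out(
  increments=[
    [255,[-6.4,0,1],0],
    [255,[-6.3,0,1.4],0],
    [255,[-6.1,0,1.9],0],
    [255,[0,0,0],0],
    [255,[-6,0,2.3],0],
    [255,[-5.8,0,2.7],0],
    [255,[0,0,0],0],
    [255,[0,0,0],0],
  ],
)

```text
time: 42.0
tool_pos: [0.5296, 0.2377, 0.1303]
ee_rot: [3.141, -0.0, 0.057]
wrist_force: [-0.1, 0.1, -0.9]
width: 0.0005
finger_force: 0.0
```

Slipped off again in the second half of the swing. I check the state.

Run:
```python
from h import *
s=robot.snapshot("scene");t=robot.snapshot("top")
print(blobs(s,*RED),blobs(t,(0,150,60),(6,255,255),20))
b=cv2.resize(s[140:260,350:500],(500,400),interpolation=2);a=cv2.resize(t[150:270,200:290],(300,400),interpolation=2)
cv2.imwrite("pics/c11.png",np.hstack([b,a]))
for uv in [x[0] for x in blobs(s,*RED)][:1]:
    c,sn=np.cos(.0575),np.sin(.0575); R=np.array([[c,-sn,0],[sn,c,0],[0,0,1]]); piv=np.array([.5858,-.0404,0])+R@[0,.283,.05]
    o,d=ray("scene",np.array(uv)-[1.3,1.6]); ax=R@[0,1,0]
    p=o+d*((piv-o)@ax)/(d@ax); q=R.T@(p-piv); print(p,q,np.hypot(q[0],q[2]),np.arctan2(q[0],q[2]))
```

```text
[(array([422.1, 212.5]), [413, 201, 19, 22, 315]), (array([368.1, 460.4]), [351, 442, 36, 38, 195])] [(array([429.1,  81.4]), [380, 50, 96, 66, 900])]
[0.56962836 0.24213758 0.1308025 ] [9.20474951e-05 7.53290887e-17 8.08025017e-02] 0.08080255416852272 0.0011391659082641721
```

View pics/c11.png

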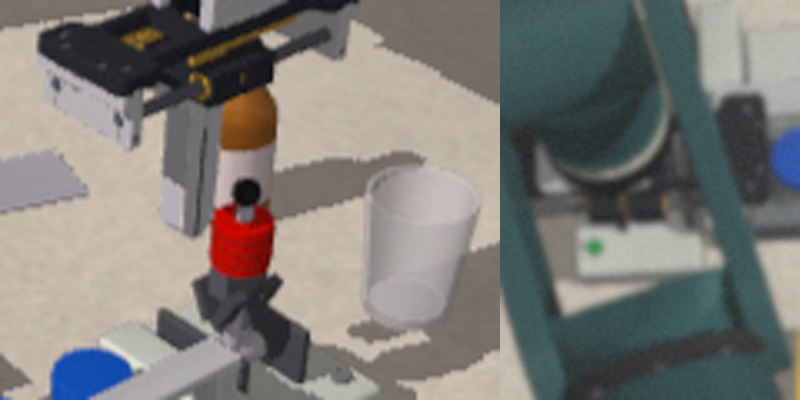

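Lever upright again with the collar down between the prongs at scene (422,212). The same mid-swing regrip worked before, so I repeat it.

carry_out(
  increments=[
    [255,[0,0,-36],0],
    [200,[0,0,-36],0],
    [120,[41,-2,0],0],
    [120,[0,0,0],0],
    [120,[0,0,0],0],
    [120,[0,0,0],0],
    [120,[0,0,40],0],
    [120,[0,0,20],0],
  ],
)

```text
time: 42.9
tool_pos: [0.5685, 0.2422, 0.1401]
ee_rot: [3.141, 0.003, 0.058]
wrist_force: [-0.5, -0.7, -1.6]
width: 0.0491
finger_force: 0.0
```

carry_out(
  increments=[
    [120,[0,0,15],0],
    [120,[0,0,0],0],
    [120,[0,0,0],0],
    [120,[0,0,0],0],
    [255,[0,0,0],0],
    [255,[0,0,0],0],
    [255,[0,0,0],0],
    [255,[0,0,0],0],
  ],
)

```text
time: 43.7
tool_pos: [0.5708, 0.2423, 0.1282]
ee_rot: [3.141, -0.002, 0.057]
wrist_force: [0.3, -1.4, 2.3]
width: 0.0335
finger_force: 30.0
```

carry_out(
  increments=[
    [255,[0,0,-5],0],
    [255,[0,0,-5],0],
    [255,[0,0,-5],0],
    [255,[0,0,0],0],
    [255,[0,0,0],0],
    [255,[-5.6,0,0.1],0],
    [255,[-5.6,0,0.4],0],
    [255,[0,0,0],0],
  ],
)

```text
time: 44.5
tool_pos: [0.5594, 0.2417, 0.1418]
ee_rot: [3.141, -0.001, 0.057]
wrist_force: [4.7, -0.8, -6.6]
width: 0.0335
finger_force: 30.0
```

carry_out(
  increments=[
    [255,[0,0,0],0],
    [255,[-5.6,0,0.7],0],
    [255,[-5.6,0,1.0],0],
    [255,[0,0,0],0],
    [255,[0,0,0],0],
  ],
)

```text
time: 45.0
tool_pos: [0.5484, 0.2411, 0.1403]
ee_rot: [3.141, -0.001, 0.057]
wrist_force: [4.2, -1.1, -5.6]
width: 0.0335
finger_force: 30.0
```

carry_out(
  increments=[
    [255,[-5.6,0,1.5],0],
    [255,[-5.5,0,1.8],0],
    [255,[0,0,0],0],
    [255,[0,0,0],0],
  ],
)

```text
time: 45.4
tool_pos: [0.5373, 0.2405, 0.1371]
ee_rot: [3.141, -0.001, 0.057]
wrist_force: [4.3, -1.5, -5.0]
width: 0.0336
finger_force: 30.0
```

carry_out(
  increments=[
    [255,[-5.4,0,2.1],0],
    [255,[-5.2,0,2.4],0],
    [255,[-3,0,1.5],0],
    [255,[0,0,0],0],
    [255,[0,0,0],0],
  ],
)

```text
time: 45.9
tool_pos: [0.5241, 0.2397, 0.1315]
ee_rot: [3.141, -0.002, 0.057]
wrist_force: [6.0, -0.3, -4.9]
width: 0.0332
finger_force: 30.0
```

carry_out(
  increments=[
    [255,[-3,0,1.5],0],
    [255,[-2,0,1],0],
    [255,[0,0,0],0],
    [255,[0,0,0],0],
  ],
)

```text
time: 46.3
tool_pos: [0.5235, 0.2397, 0.1319]
ee_rot: [-3.141, -0.013, 0.057]
wrist_force: [12.3, -1.1, -1.1]
width: 0.0335
finger_force: 30.0
```

At the end stop. I release, rise and move clear.

carry_out(
  increments=[
    [120,[0,0,0],0],
    [120,[0,0,0],0],
    [120,[0,0,0],0],
    [120,[0,0,-40],0],
    [120,[0,0,-40],0],
    [120,[0,0,-40],0],
    [120,[-20,40,0],0],
    [120,[-20,40,0],0],
  ],
)

```text
time: 47.1
tool_pos: [0.4827, 0.1577, 0.2501]
ee_rot: [-3.141, -0.002, 0.061]
wrist_force: [-0.4, -1.4, -0.2]
width: 0.0497
finger_force: 0.0
```

carry_out(
  increments=[
    [120,[-10,45,0],0],
    [120,[-10,45,0],0],
    [120,[-10,45,0],0],
    [120,[-10,45,0],0],
    [120,[-10,45,0],0],
    [120,[-10,45,0],0],
    [120,[-10,45,0],0],
    [120,[-10,45,0],0],
  ],
)

```text
time: 47.9
tool_pos: [0.4228, -0.2075, 0.2484]
ee_rot: [-3.14, 0.0, 0.058]
wrist_force: [-0.3, -0.4, -0.3]
width: 0.0499
finger_force: 0.0
```

```bash
python3 m.py; python3 -c "
import cv2
cv2.imwrite('pics/c12.png',cv2.resize(cv2.imread('pics/ms.png')[160:400,140:500],(780,520),interpolation=2))"
```

```text
48.0 [ 0.42209232 -0.21039874  0.24766102] [3.14159262e+00 2.29125290e-03 5.04593124e-02]
red [(array([409.1, 209.1]), [400, 200, 19, 19, 283]), (array([367.8, 460.1]), [351, 442, 36, 38, 204])] [(array([430.1,  81.3]), [380, 50, 96, 66, 865]), (array([242.9, 207.7]), [236, 203, 14, 12, 97])]
[441.3 195.8] 60 [ 0.5807 -0.2178  0.09  ] scene pred [195.9 335.6]
[321.2 202.1] 64 [0.5645 0.0628 0.09  ] scene pred [339.8 264.5]
[393.2 262. ] 228 [ 0.4263 -0.1028  0.076 ] scene pred [220.6 264.3]
[([379.8, 258.5], 243), ([221.2, 266.1], 435), ([348.9, 274.1], 240), ([316.5, 290.5], 260), ([281.8, 308.4], 296), ([245.7, 326.9], 339), ([204.0, 347.8], 362)]
```

View pics/c12.png

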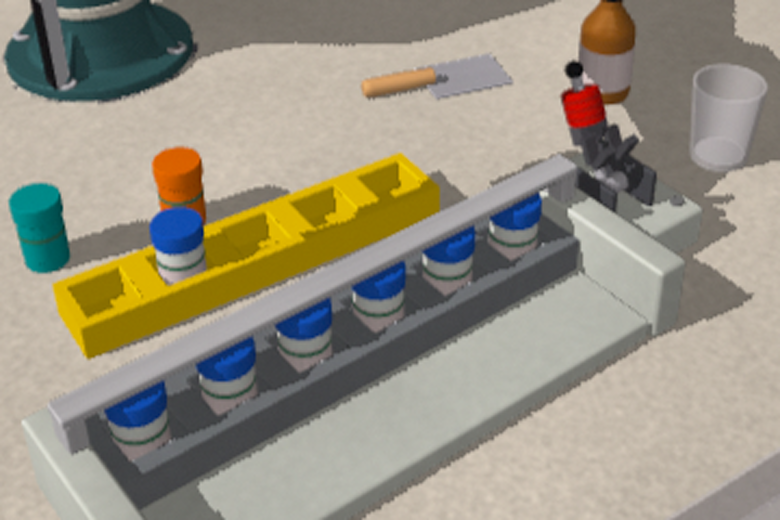

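The collar is back at its start pixel (409,209) and the bar lies over all six lids. The surplus jar is upright in the rack, and the robot is clear of everything.

```bash
python3 -c "
from bench import robot
print(robot.close_job())"
```

```text
the job is handed in; nothing more can be done
None
```

I handed the job in at about 48 s of the 210 s; no verdict came back, but the last pictures show all six pockets filled, the bar over every lid, the collar down at its starting spot and the surplus jar upright in the rack. The fingers slipped off the collar once in each swing, so I regripped mid-swing both times, and one push against the blocked lever read 51 N at the wrist (limit 120 N).

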